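# Unclamp and open a split candle mould

## Task

The candle in the split mould has set: open the mould so that it can be taken out. Press the red release pad of the clamp down and, keeping it down, push the jaw back to its end stop, let the pad spring up, then push the loose mould half by its lug all the way back along its rails. Only push, gently and without gripping anything, do not touch the candle, and leave it standing in its place and the things around where they are.

Things in the scene. Friction and masses are not known exactly. Their poses are not given: they have to be found in the camera images.
- clamp: Mould clamp fixed on the table, grey base plate 310 x 104 x 8 mm (x, y, z), from x = -145 to +165 mm. Origin: on the table, on the centre line of the plate; z up; its x axis is the opening direction, along the steel bar from the blue fixed heel (x = -130 mm) towards the dark end stop (x = +128 mm, top at z = 26 mm). The mould, 90 mm square seen from above, stands at x = -120..-30 mm, its flat top at z = 96 mm; the half next to the heel is fixed.
- jaw (a joint): Slide of the blue sliding jaw, m along the clamp's x axis: 0 = clamped against the mould, 0.072 = against its end stop. A pawl in the 9 mm rack on the bar blocks it from moving back unless the release is pressed; then about 2 N of friction. Its upright plate is 60 mm wide, top at z = 92 mm, with its back face 84 mm (along x) ahead of the release pad's centre.
- release (a joint): Hinge of the release lever, which rides on the jaw, rad: 0 = up (pawl in the rack), 0.20 = fully down; the pawl is clear of the teeth beyond about 0.13. The spring needs about 4 N at the start and 7.5 N at the bottom, pressed at the pad's centre, which sinks 9.5 mm and swings 4 mm towards the clamp's +x on the way down. Springs up when let go; with the jaw at its end stop the pawl drops into the last notch.
- thumb_pad (a point): Centre of the top of the red release pad behind the jaw (40 mm along x, 54 mm wide across, 46 mm above the table); it moves with the jaw and lever. 20 mm farther in +x the pad ends in an upright lip 14 mm high and as wide as the pad: a finger that presses the pad can push the jaw back by this lip. Press straight down from above.
- half (a joint): Slide of the loose mould half on its two rails, m along the clamp's x axis: 0 = mould shut, 0.040 = fully open. Friction about 2 N. The jaw blocks it while clamped.
- lug_face (a point): Centre of the pushing face of the steel lug on top of the loose mould half; the face looks to the clamp's -x (to the candle). The lug is a plate 6 mm thick (in x), 50 mm wide, 26 mm high, standing on the mould's flat top, which lies 14 mm below this point; two bolt heads at its foot rise 6 mm above that top, up to 7 mm in front of the face. Push it towards +x.
- pillar: Cast pillar candle, dusty pink, 49 mm diameter, 57.5 mm high, loose, standing in the round cavity of the mould. Origin: centre of its underside, 34 mm above the table; its top is 4.5 mm below the mould's top, its thin wick ends 2.5 mm above it. The cavity is centred 37 mm in front (-x) of the lug face.
- wick_bar: Bystander: loose steel wick bar, 16 x 110 x 8 mm, origin under its centre.
- tin_lid: Bystander: loose silver tin lid, 62 mm diameter, 12 mm high, origin under its centre.
- tumbler: Bystander: poured candle in a glass, 58 mm diameter, 50 mm high, origin under its centre.
- dropper: Bystander: small amber dropper bottle, 34 mm diameter, 106 mm high, origin under its centre.
- marker_pen: Bystander: marker pen lying flat, 16 x 125 x 16 mm, origin under its centre.
- trimmer: Bystander: wick trimmer with black ring handles lying flat, 171 x 79 x 11 mm, origin under its middle.
- gold_lid: Bystander: loose gold tin lid, 62 mm diameter, 12 mm high, origin under its centre.
Things that resemble listed ones, but are neither listed nor needed, are in the scene too. Leave any green look-alike of the pillar alone.

How it is judged (in metres and radians):
On the way, in this order (a step that is already met when the one before it is completed fails the run):
1. the release pad is pressed down with the jaw still at the mould (value of joint release above 0.13 rad and value of joint jaw below 0.015 m).
2. the jaw is pushed back to its end stop, the mould still shut (value of joint jaw above 0.066 m and value of joint half below 0.01 m), for 0.1 s.
3. the release has sprung up (value of joint release below 0.05 rad and value of joint jaw above 0.066 m), for 0.1 s.
4. the loose mould half is pushed back (value of joint half above 0.034 m), for 0.1 s.
At the end, for the whole second after the job is handed in: The jaw is at its end stop (beyond 66 of 72 mm) with the release sprung up (under 0.05 rad), the loose mould half is fully back (beyond 34 of 40 mm), and the candle stands upright (within 0.1 rad) and at rest within 8 mm of where it was (all of step 3 and value of joint half above 0.034 m and distance of pillar from where it was at the start of the episode below 0.008 m and angle between pillar's own z axis and vertical below 0.1 rad and linear speed of pillar below 0.02 m/s); the robot touches nothing.
It fails at once if the candle is lifted, carried off or tipped (distance of pillar from where it was at the start of the episode above 0.015 m or angle between pillar's own z axis and vertical above 0.25 rad).
It fails at once if the robot touches the candle (contact force between any of the arm, the fingers and pillar above 0.5 N).
It fails at once if the clamp or the mould is gripped, or pressed or pushed hard (over 40 N) (contact force between the fingers and clamp above 40 N).
It fails at once if one of the things lying around the clamp is moved (over 20 mm) (distance of any of wick_bar, tin_lid, tumbler, dropper, marker_pen, trimmer, gold_lid from where it was at the start of the episode above 0.02 m).
It also fails if it takes over 40 s, if anything falls off the work surface, if the arm or the gripper's body presses on something with over 40 N, if the wrist force passes 120 N, or if a joint passes its speed limit or range.

## Robot

A 6-joint arm with a two-finger parallel gripper is mounted at the origin on a cart in front of the work surface, level with it; the furniture and walls round the work are solid. World frame = base frame: x ahead of the robot, y to its left, z up, the work surface at z = 0. Lengths are in mm, angles in degrees, forces in N, time in s.
With the tool pointing down it reaches from about 325 to 925 mm from the base axis. Payload 3.1 kg.
Tool frame: the origin (TCP) lies at the very end of the fingers, on their centre line; the grasp point (between the pads) lies grasp_offset behind it (grasp_offset is the distance from the TCP to the grasp point, in mm); z points along the fingers, y is the line along which they close (so a half turn about z gives the same grasp; the last joint's range is limited). The gripper opens to 85 mm and grips with 20 to 120 N. Pads are 22 mm wide; open, the fingers measure 114 mm over their backs; the gripper's body (76 mm by 85 mm) begins 54 mm behind the grasp point. The pads swing forward as they close: fully open they stand 13 mm farther back than shut.
Start: joints at [67.884, 12.427, 92.441, -0, 75.132, -6.429], TCP at [168.976, 601.736, 231.3] pointing down, gripper open.
Joint ranges: [-157.48, 157.48], [-44.54, 120.13], [17.64, 146.25], [-64.5, 244.5], [7.68, 150.69], [-147.95, 147.95]. Speed limits (degrees/s): [159.86, 159.86, 180, 180, 180, 180].

## Interface

Orientations are given as [roll, pitch, yaw] about the fixed x, y, z axes, in that order (R = Rz(yaw) Ry(pitch) Rx(roll)).
In Python, from station import * gives the robot as it stands. Calls block until the motion is done:
- goto(position, orientation): joint-space move of the TCP to a pose.
- move_l(position, attitude=None, speed=150): straight line of the TCP; attitude=None keeps the orientation; speed is the mean speed in mm/s.
- move_j(angles): joint-space move.
- grip(opening, squeeze=None): finger opening in mm; squeeze is the grip in N (None keeps the last); returns when the fingers have stopped.
- wait(seconds).
- solve_ik(position, orientation): joint angles nearest the present ones, or None.
- get_obs(): the state.
- get_image(name): name is "scene" or "top"; returns the picture (480x640x3 uint8, red, green, blue); there is no depth.
- get_calibration(name): a dict with "fx", "fy", "cx", "cy" (pixels), "R" (3x3) and "t" (3): a world point X has camera coordinates R X + t. Camera axes: x right, y down, z forward; pixel columns grow to the right and rows downward; lengths in mm; the calibration is good to about 2 mm. A picture is of the moment at which its call begins. get_calibration takes no time and is no camera call.
A pose or a line that the arm cannot do raises Unreachable and nothing moves.
- sign_off(): hands the job in; it is judged then, once.
Trained networks look in the newest picture that a camera, given by its name, has taken for a name from the list of things; names that differ only in an ending like _2 or _b are one class to them, and where a whole thing is asked for, a point or a joint stands for the part that bears it (a point fixed in the world has none). Each returns a list of dicts, best first, with "score" (0 to 1); they miss things now and then, are a little off and sometimes report something else, mostly with a low value. They report only what shows in the picture. A call takes as long as a camera call. They do not tell look-alikes from the thing itself.
- spot_in(name, camera): "extent" ([centre column, centre row, width, height] in pixels, round what is visible of it).
- regions_of(name, camera): "region" (480x640 bool, what is visible of it) and "extent" ([centre column, centre row, width, height] in pixels, round what is visible of it).
The state is a dict: "t": time; "joint_pos": joint angles; "qvel": joint speeds; "effort": joint torques, N m; "tcp_pos": TCP position; "ee_rot": TCP orientation; "wrist_force": force on the tool from outside, world axes, zero at the start; "moment": the same for the moment, N m; "grip_width": finger opening in mm; "grip_force": force on a finger pad.
Only numpy, scipy, OpenCV 4.12 (cv2) and the standard library are available. Lean on these libraries where they do the work, as an engineer would, in place of code of your own. Each camera call takes 0.05 s, during which the arm holds its last target. There are 200 camera calls.

## Working session

There is one attempt and no reset: what is moved stays moved. The work goes in short steps, each a Python script; the robot and the scene stay as the last script left them, time stands still between calls to the robot, and variables do not carry over. Pictures are saved under pics/ and viewed, at most 10 in all, crops included, and the job is handed in when it is done.

```bash
mkdir -p pics
cat > h.py <<'E'
from station import *
import numpy as np, cv2
def save(n,f):
    im=get_image(n); cv2.imwrite(f,cv2.cvtColor(im,cv2.COLOR_RGB2BGR)); return im
def ray(cam,u,v):
    c=get_calibration(cam);R=np.array(c["R"]);t=np.array(c["t"])
    d=R.T@np.array([(u-c["cx"])/c["fx"],(v-c["cy"])/c["fy"],1]);return -R.T@t,d
def at(cam,u,v,z):
    o,d=ray(cam,u,v);return o+d*(z-o[2])/d[2]
def tri(a,b):
    A=[];y=[]
    for o,d in (a,b):
        d=d/np.linalg.norm(d);P=np.eye(3)-np.outer(d,d);A.append(P);y.append(P@o)
    return np.linalg.lstsq(np.vstack(A),np.hstack(y),rcond=None)[0]
def proj(cam,X):
    c=get_calibration(cam);p=np.array(c["R"])@np.array(X)+np.array(c["t"])
    return c["fx"]*p[0]/p[2]+c["cx"],c["fy"]*p[1]/p[2]+c["cy"]
E
python3 - <<'E'
from h import *
save("scene","pics/s0.png");save("top","pics/t0.png")
for n in ["clamp","thumb_pad","lug_face","pillar","jaw"]:
    for c in ["scene","top"]:
        print(n,c,[(np.round(r["extent"]).tolist(),round(r["score"],2)) for r in spot_in(n,c)][:4])
for c in ["scene","top"]: print(c,np.round(ray(c,320,240)[0]))
print(get_obs()["t"],get_obs()["ee_rot"])
E
```

```text
clamp scene [([381.0, 280.0, 140.0, 137.0], 0.8), ([360.0, 333.0, 26.0, 43.0], 0.48), ([356.0, 253.0, 41.0, 57.0], 0.18)]
clamp top [([386.0, 241.0, 166.0, 105.0], 0.55)]
thumb_pad scene [([388.0, 284.0, 57.0, 42.0], 0.59)]
thumb_pad top [([406.0, 247.0, 66.0, 44.0], 0.82)]
lug_face scene [([358.0, 254.0, 44.0, 55.0], 0.85), ([349.0, 233.0, 26.0, 17.0], 0.57)]
lug_face top [([358.0, 227.0, 38.0, 59.0], 0.62)]
pillar scene [([259.0, 258.0, 25.0, 27.0], 0.94), ([294.0, 221.0, 20.0, 28.0], 0.93), ([262.0, 292.0, 27.0, 38.0], 0.9), ([198.0, 262.0, 59.0, 58.0], 0.72)]
pillar top [([254.0, 215.0, 23.0, 32.0], 0.7), ([327.0, 328.0, 26.0, 28.0], 0.7), ([279.0, 324.0, 28.0, 25.0], 0.66), ([256.0, 284.0, 34.0, 28.0], 0.63)]
jaw scene [([388.0, 275.0, 62.0, 65.0], 0.79), ([361.0, 331.0, 26.0, 46.0], 0.29)]
jaw top [([402.0, 239.0, 74.0, 53.0], 0.73), ([357.0, 228.0, 41.0, 65.0], 0.38)]
scene [ -72. -239.  877.]
top [368. 134. 946.]
0.6 [1.79994570e+02 1.93075067e-03 1.64310551e+02]
```

View pics/s0.png

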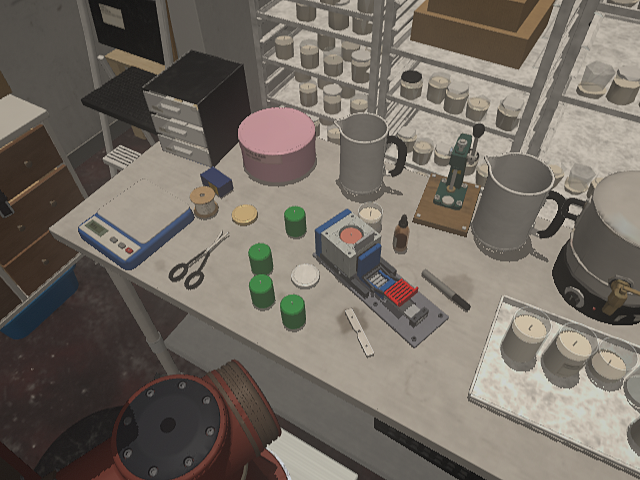

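View pics/t0.png

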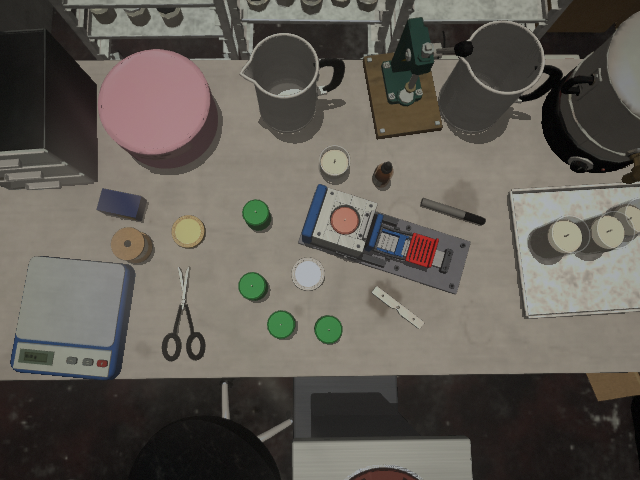

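The only clamp is at top (385,240) and scene (380,280), with the red pad at top (422,250) and the pink candle at top (345,220). The four green candles, at top (256,214), (253,286), (281,324) and (328,329), are look-alikes. I'll check the choice in a close crop.

Run:
```python
import cv2,numpy as np
t=cv2.imread("pics/t0.png")[170:300,295:485];s=cv2.imread("pics/s0.png")[200:350,305:455]
t=cv2.resize(t,None,fx=4,fy=4,interpolation=cv2.INTER_CUBIC);s=cv2.resize(s,None,fx=4,fy=4,interpolation=cv2.INTER_CUBIC)
cv2.imwrite("pics/tc.png",t);cv2.imwrite("pics/sc.png",s)
```

```text
(no output)
```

View pics/tc.png

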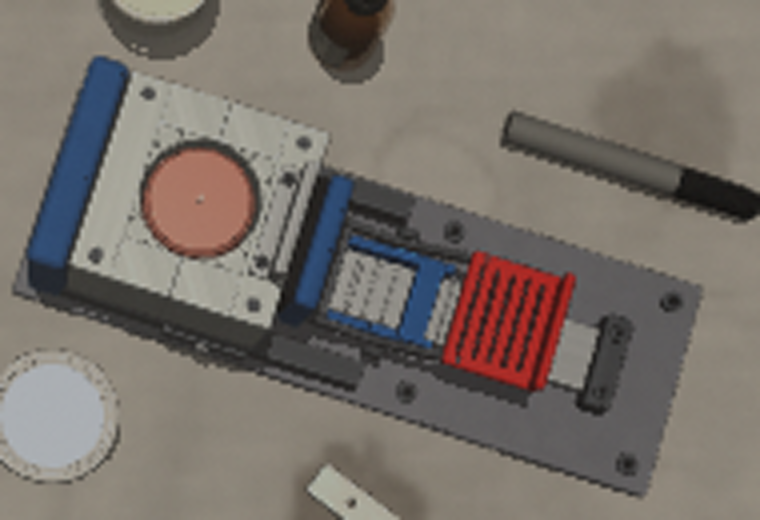

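View pics/sc.png

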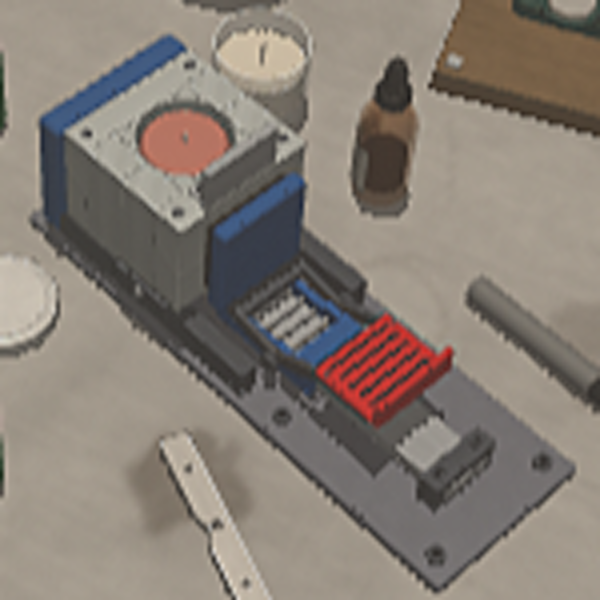

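The crops show the clamp as described: mould with pink candle, lug, then jaw, red pad with lip on the +x end, and the end stop. I'll fit its pose from corners in both views.

```bash
cat > fit.py <<'E'
from h import *
from scipy.optimize import least_squares
T=[((165,52,8),(703,288)),((165,-52,8),(642,495)),((-145,-52,8),(13,292)),((-30,45,96),(328,132)),((-30,-45,96),(272,327)),((-120,-45,96),(68,283)),((-120,45,96),(133,70)),((-75,0,91.5),(200,200))]
S=[((165,52,8),(575,467)),((165,-52,8),(437,590)),((-30,45,96),(303,142)),((-30,-45,96),(187,225)),((-120,-45,96),(65,125)),((-75,0,91.5),(185,141))]
P=[("top",np.array(a,float),295+(b[0]-1.5)/4,170+(b[1]-1.5)/4) for a,b in T]+[("scene",np.array(a,float),305+(b[0]-1.5)/4,200+(b[1]-1.5)/4) for a,b in S]
def tf(q,X):
    c,s=np.cos(q[3]),np.sin(q[3]);return np.array([q[0]+c*X[0]-s*X[1],q[1]+s*X[0]+c*X[1],q[2]+X[2]])
def res(q): return np.concatenate([np.array(proj(c,tf(q,X)))-(u,v) for c,X,u,v in P])
g=at("top",386,241,0)
best=min((least_squares(res,[g[0],g[1],0,a],x_scale=[10,10,10,.1],loss="soft_l1") for a in np.arange(0,6.3,.8)),key=lambda r:r.cost)
q=best.x
if __name__=="__main__":
    print(q,np.degrees(q[3]));print(np.round(best.fun.reshape(-1,2),1).tolist())
    c=lambda u,v:(295+(u-1.5)/4,170+(v-1.5)/4); d=lambda u,v:(305+(u-1.5)/4,200+(v-1.5)/4)
    inv=lambda X:[np.cos(q[3])*(X[0]-q[0])+np.sin(q[3])*(X[1]-q[1]),-np.sin(q[3])*(X[0]-q[0])+np.cos(q[3])*(X[1]-q[1]),X[2]-q[2]]
    for n,a,b in [("pad-y-x",(475,253),(385,315)),("pad-y+x... lip top +y",(575,277),(450,350)),("pad -x -y",(445,358),(319,370)),("lip -y",(540,388),(375,422)),("jaw top +y back",(353,180),(303,180)),("jaw top -y back",(300,322),(217,240))]:
        print(n,np.round(inv(tri(ray("top",*c(*a)),ray("scene",*d(*b)))),1))
    for u,v,z in[(450,316,46)]: pass
    p=tf(q,(66,0,46));print("pad",p,"lug",tf(q,(-38,0,110)))
    yaw=np.degrees(q[3])
    for w in (0,90,180,-90):
        for n,X in (("pad",(66,0,44)),("padend",(140,0,36)),("lug",(-41,0,106)),("lugend",(2,0,106))):
            j=solve_ik(list(tf(q,X)),[180,0,(yaw+w+180)%360-180]);print(w,n,None if j is None else np.round(j,0).tolist())
E
python3 fit.py
```

```text
Traceback (most recent call last):
  File "fit.py", line 10, in <module>
    best=min((least_squares(res,[g[0],g[1],0,a],x_scale=[10,10,10,.1],loss="soft_l1") for a in np.arange(0,6.3,.8)),key=lambda r:r.cost)
  File "fit.py", line 10, in <genexpr>
    best=min((least_squares(res,[g[0],g[1],0,a],x_scale=[10,10,10,.1],loss="soft_l1") for a in np.arange(0,6.3,.8)),key=lambda r:r.cost)
              ~~~~~~~~~~~~~^^^^^^^^^^^^^^^^^^^^^^^^^^^^^^^^^^^^^^^^^^^^^^^^^^^^^^^^^^
  File "fit.py", line 8, in res
    def res(q): return np.concatenate([np.array(proj(c,tf(q,X)))-(u,v) for c,X,u,v in P])
                                                ~~~~^^^^^^^^^^^
  File "h.py", line 16, in proj
    c=get_calibration(cam);p=np.array(c["R"])@np.array(X)+np.array(c["t"])
ValueError: time passes only in moves, steps and waits
```

```bash
sed -i '2a CAL={n:get_calibration(n) for n in ("scene","top")}' h.py; sed -i 's/c=get_calibration(cam)/c=CAL[cam]/' h.py; python3 fit.py
```

```text
[505.24900723  -6.330985     2.6183942   -1.8949682 ] -108.5736802004508
[[0.8, -0.9], [1.6, 0.3], [-0.6, -0.4], [1.0, -0.2], [-0.3, 0.5], [0.1, -4.8], [-0.1, -0.5], [0.1, -0.3], [0.0, -0.1], [-0.4, -0.1], [0.1, -0.1], [-2.7, 1.8], [-1.5, 1.5], [-1.1, 0.2]]
pad-y-x [52.  25.4 45.2]
pad-y+x... lip top +y [94.7 25.1 60.4]
pad -x -y [ 52.7 -24.1  44.2]
lip -y [ 95.1 -26.2  48.6]
jaw top +y back [-14.6  28.9  91.4]
jaw top -y back [-16.7 -34.5  92.2]
pad [484.2264297  -68.89336374  48.6183942 ] lug [517.35291551  29.68977852 112.6183942 ]
0 pad None
0 padend None
0 lug None
0 lugend None
90 pad [-16.0, 10.0, 118.0, -0.0, 52.0, 92.0]
90 padend [-25.0, 10.0, 119.0, -0.0, 51.0, 83.0]
90 lug [-4.0, 8.0, 112.0, -0.0, 60.0, 104.0]
90 lugend [-9.0, 6.0, 114.0, -0.0, 60.0, 100.0]
180 pad [-16.0, 10.0, 118.0, -0.0, 52.0, 2.0]
180 padend [-25.0, 10.0, 119.0, -0.0, 51.0, -7.0]
180 lug [-4.0, 8.0, 112.0, -0.0, 60.0, 14.0]
180 lugend [-9.0, 6.0, 114.0, -0.0, 60.0, 10.0]
-90 pad [-16.0, 10.0, 118.0, 0.0, 52.0, -88.0]
-90 padend [-25.0, 10.0, 119.0, 0.0, 51.0, -97.0]
-90 lug [-4.0, 8.0, 112.0, 0.0, 60.0, -76.0]
-90 lugend [-9.0, 6.0, 114.0, 0.0, 60.0, -80.0]
```

```bash
cat > go.py <<'E'
from fit import *
r2=least_squares(lambda p:res([p[0],p[1],0,p[2]]),[q[0],q[1],q[3]],x_scale=[10,10,.1],loss="soft_l1").x
q=np.array([r2[0],r2[1],0,r2[2]]); yaw=np.degrees(q[3])+180
ux=np.array([np.cos(q[3]),np.sin(q[3]),0])
def go(x,z,speed=150,y=0): move_l(list(tf(q,(x,y,z))),speed=speed)
def f():
    w=np.array(get_obs()["wrist_force"]);return np.array([w@ux,w[2]])
E
python3 - <<'E'
from go import *
print(q,yaw)
grip(0)
goto(list(tf(q,(74,0,110))),[180,0,yaw])
go(74,56,120); wait(.2); f0=f(); print("tare",f0)
z=54
while z>30:
    go(74,z,40); d=f()-f0
    print(z,np.round(d,1))
    if d[1]>2.5: break
    z-=2
o=get_obs();print(o["t"],o["tcp_pos"]); save("top","pics/t1.png"); save("scene","pics/s1.png")
E
```

```text
[506.00651137  -6.36826615   0.          -1.89414756] 71.47333893482882
tare [ 0.03597484 -0.33329094]
54 [0.4 0.8]
52 [ 0.8 -0.2]
50 [-0.1  1.6]
48 [ 0.9 -0.5]
46 [ 0.3 -0.1]
44 [2.  5.6]
6.3417 [482.67056592 -76.89245451  44.40587595]
```

Run:
```python
import cv2,numpy as np
s=cv2.imread("pics/s1.png")[230:330,320:450];t=cv2.imread("pics/t1.png")[190:290,360:490]
cv2.imwrite("pics/c1.png",np.vstack([cv2.resize(i,(390,300),interpolation=cv2.INTER_CUBIC) for i in(s,t)]))
```

```text
(no output)
```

View pics/c1.png

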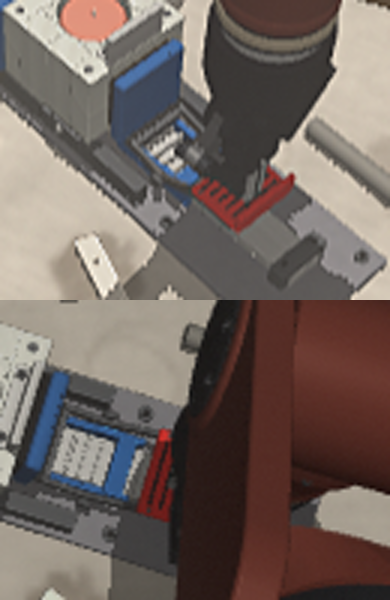

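The scene crop (260,190) shows the fingertips on the red pad just in front of its lip, roughly centred. Next I press the pad and push the jaw.

Run:
```python
from go import *
f0=np.array([0.3,-.2])
for z in (42,40,38.5,37,36):
    go(74,z,40); d=f()-f0; print(z,np.round(d,1),round(get_obs()["tcp_pos"][2],1))
    if d[1]>14: break
x=74
while x<165:
    x+=3 if x<90 or x>140 else 5
    go(x,z,50); d=f()-f0; print(x,np.round(d,1),end=" ")
    if d[0]<-11 or d[1]>25: break
o=get_obs();print(o["t"],np.array(o["tcp_pos"]),tf(q,(x,0,z))); save("scene","pics/s2.png")
s=cv2.imread("pics/s2.png")[200:350,305:455];cv2.imwrite("pics/c2.png",cv2.resize(s,None,fx=4,fy=4,interpolation=cv2.INTER_CUBIC))
```

```text
42 [4.  6.8] 42.5
40 [6.9 8.2] 40.6
38.5 [8.1 9.4] 39.3
37 [8.6 9.3] 37.9
36 [9.2 9.8] 36.9
77 [1.9 7.1] 80 [-0.5  6.4] 83 [-0.9  6.3] 86 [-1.1  7.2] 89 [-1.3  7.2] 92 [-1.3  6.4] 97 [-0.2  6.4] 102 [-0.6  6.6] 107 [-0.4  5.9] 112 [-0.4  5.7] 117 [-0.9  6.2] 122 [-1.2  6.3] 127 [0.2 6. ] 132 [-0.   5.8] 137 [-0.3  6.6] 142 [-0.3  6. ] 145 [-0.6  5.3] 148 [-0.9  5.8] 151 [-0.   5.8] 154 [-1.8  6. ] 157 [-6.4  4.8] 160 [-15.5   2.1] 13.1917 [ 456.97477835 -154.39289777   35.78393263] [ 455.1671675  -158.07641067   36.        ]
```

View pics/c2.png

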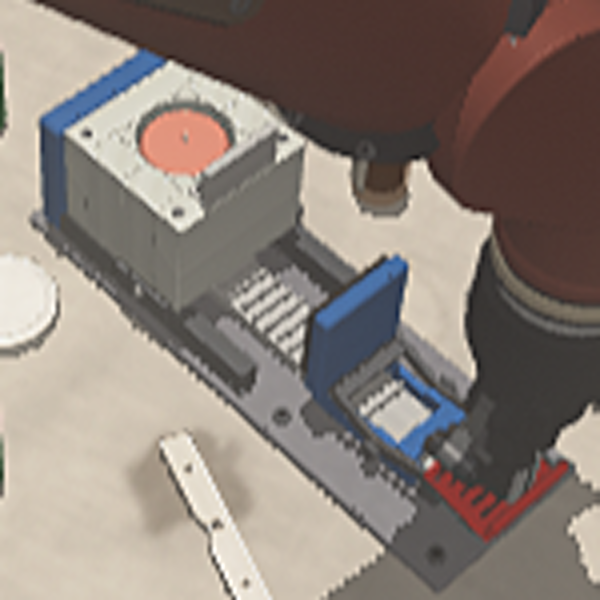

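The jaw is at the end stop: Fx rose to -15 N, and the picture shows the gap in front of the mould with the jaw back at (360,330). The mould is still shut. Next I release the pad, check, and push the lug.

Run:
```python
from go import *
go(157.5,36,30); go(157.5,48,40); go(155,60,60); go(155,160); wait(.2)
im=save("scene","pics/s3.png")
goto(list(tf(q,(-54,0,160))),[180,0,yaw])
go(-54,120,100); wait(.2); f0=f()
for z in (114,110,107):
    go(-54,z,30); d=f()-f0; print(z,np.round(d,1))
    if d[1]>3: break
o=get_obs();print(o["t"],o["tcp_pos"],tf(q,(-54,0,107))); save("scene","pics/s4.png")
s=np.hstack([cv2.resize(cv2.imread(n)[205:345,a:a+140],(400,400),interpolation=cv2.INTER_CUBIC) for n,a in (("pics/s3.png",325),("pics/s4.png",290))]);cv2.imwrite("pics/c4.png",s)
```

```text
114 [-0.2  1.3]
110 [ 0.7 -0.3]
107 [ 0.2 -0.2]
17.85 [522.93144665  44.83181043 106.70279908] [523.16478993  44.83323263 107.        ]
```

View pics/c4.png

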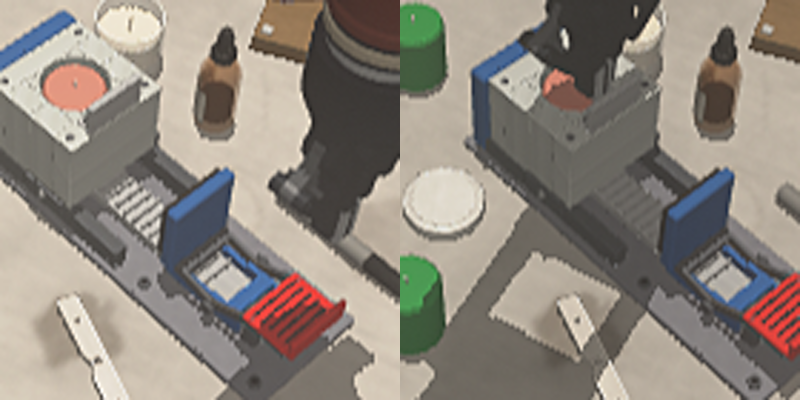

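The pad is up, the jaw is back at (200,230), and the fingers stand just in front of the lug at (600,95). Now I push.

Run:
```python
from go import *
f0=f(); x=-54
while x<6:
    x+=3
    go(x,107,40); d=f()-f0; print(x,np.round(d,1),end=" ")
    if d[0]<-10 or abs(d[1])>12: break
o=get_obs();print(o["t"],"tcp x in clamp",(np.array(o["tcp_pos"])-q[:3])@ux)
go(x-10,107,60); go(x-10,200); wait(.3)
save("scene","pics/s5.png");print(get_obs()["t"])
cv2.imwrite("pics/c5.png",cv2.resize(cv2.imread("pics/s5.png")[205:345,305:455],None,fx=4,fy=4,interpolation=cv2.INTER_CUBIC))
```

```text
-51 [0.1 0.5] -48 [-0.7 -0.3] -45 [-0.   0.6] -42 [-0.1  0.2] -39 [-0.6  0.2] -36 [-0.6 -0.7] -33 [-0.9  0. ] -30 [0.1 0.8] -27 [-0.  -0.2] -24 [-0.8 -0.3] -21 [0.9 0.6] -18 [-1.  -0.4] -15 [-1.4  0.1] -12 [-0.8 -0.7] -9 [-2.8 -0.9] -6 [-11.2  -3.2] 21.9 tcp x in clamp -9.188384582272787
23.3333
```

View pics/c5.png

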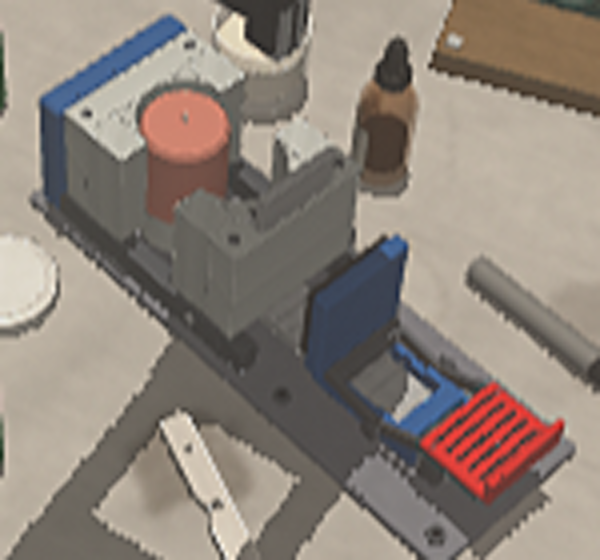

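The mould is fully open, the candle is upright at (185,150), the pad is up and the arm is clear.

```bash
python3 -c "
from station import *
print(sign_off())"
```

```text
the job is handed in; nothing more can be done
None
```

The job is handed in: the jaw is at its end stop with the release sprung up, the loose mould half is fully back, and the last picture shows the candle upright and the arm clear; the sign-off returned no verdict.

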